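# Tip the flush grater insert out of the chopping board

## Robot

A 6-joint arm with a two-finger parallel gripper is mounted at the origin on the work surface. World frame = base frame: x ahead of the robot, y to its left, z up, the work surface at z = 0. Lengths are in mm, angles in rad, forces in N, time in s.
With the tool pointing down it reaches from about 275 to 1000 mm from the base axis. Payload 8.4 kg.
Tool frame: the origin (TCP) lies between the finger pads; the fingertips stand 22 mm ahead of it and the grasp point (between the pads) lies 3 mm ahead of it; z points along the fingers, y is the line along which they close (so a half turn about z gives the same grasp; the last joint's range is limited). The gripper opens to 85 mm and grips with 20 to 120 N. Pads are 22 mm wide; open, the fingers measure 114 mm over their backs; the gripper's body (76 mm by 85 mm) begins 54 mm behind the grasp point. The pads swing forward as they close: fully open they stand 13 mm farther back than shut.
Start: joints at [1.219, 0.353, 1.633, -0, 1.155, -0.002], TCP at [214.192, 587.154, 222.081] pointing down, gripper open.
Joint ranges: [-2.63, 2.63], [-0.92, 2.1], [0.06, 2.66], [-1.3, 4.44], [0, 2.69], [-3.02, 3.02]. Speed limits (rad/s): [2.22, 2.22, 2.79, 3.14, 3.14, 3.14].

## Interface

Orientations are given as [roll, pitch, yaw] about the fixed x, y, z axes, in that order (R = Rz(yaw) Ry(pitch) Rx(roll)).
In Python, from rig import r, grab_frame gives the robot as it stands.
- The arm moves only by the shell command python3 -m inch 'ROWS' [FORCE]. ROWS is JSON, a list of rows, each a list of 7 numbers: the turn, a rotation vector about the tool's x, y, z as a fraction of full scale, then the shift along the tool's x, y, z as a fraction of full scale, then the closure, from 0 (fully open) to 1 (shut). In form: [[rx, ry, rz, dx, dy, dz, fingers], ...]. A call has 1 to 8 rows; each row shifts and turns the commanded pose from where the row before left it, along the tool's axes as they then stand; what a row does not reach is not made up. Full scale, the value 1, is 2.5 cm for a shift and pi rad for a turn. A row lasts 1/12 s, in which the tool goes at most 41.7 mm and 7.16 degrees, less where a joint would pass 70% of its speed; a pose out of reach is approached as far as the arm can. A call with a number of a shift or a turn outside -1 to 1 is refused whole. A call with a gripper value outside its range is refused whole. The fingers move at their own pace and stop on an object; FORCE is the grip in N (left out, the last holds). Time passes only in rows, so rows that do not move let the fingers close. It gives the time, the measured TCP pose, the force, the opening and the grip force at its end, in the units of the state.
- r.sense(): the state, without advancing time (a new reading comes with each control period).
- grab_frame(name): name is "scene" or "side" or "wrist"; returns a dict with "pixels" (420x560x3 uint8, red, green, blue), "z_map" (420x560 float32, mm along the optical axis (not along the pixel's ray), 0 where there is no reading), "vertical_fov" (degrees; the focal length in pixels is half the picture's height over the tangent of half this angle, whatever the lens; pixels are square), "cx", "cy" (the principal point, pixels), "dist" ([k1, k2, p1, p2, k3] as OpenCV has them; the pictures are not rectified), "cam_to_world" (4x4, takes a point from camera to world coordinates). Camera axes: x right, y down, z forward; pixel columns grow to the right and rows downward; lengths in mm; the calibration is good to about 2 mm. A picture is of the moment at which its call begins.
- r.sign_off(): hands the job in; it is judged then, once.
The state is a dict: "clock": time; "qpos": joint angles; "qvel": joint speeds; "joint_efforts": joint torques, N m; "eef_pos": TCP position; "tcp_rot": TCP orientation; "contact_force": force on the tool from outside, world axes, zero at the start; "wrist_torque": the same for the moment, N m; "opening": opening from 0.0 (shut) to 1.0 (fully open); "grasp_force": force on a finger pad.
Only numpy, scipy, OpenCV 4.12 (cv2) and the standard library are available. Lean on these libraries where they do the work, as an engineer would, in place of code of your own. Each camera call takes 0.05 s, during which the arm holds its last target. There are 200 camera calls.

## Task

The steel grater insert lies flush in its recess in the chopping board and needs washing. Press down its red-dotted end until it rocks over and its other end stays tipped up, then take hold of it, lift it out and set it down in the green tray, right way up and with its steel face level; do not drop it. Leave the blue insert, the garlic and the lemon as they are.

Things in the scene. Friction and masses are not known exactly. Their poses are not given: they have to be found in the camera images.
- board: Wooden chopping board, fixed, x -95 to +170, y -130 to +130 mm, 34 mm thick; origin on the table under it. Two recesses 24 mm deep (floor 10 mm above the table), x -58 to +70 mm, 50 mm wide, centred at y = -60 and +60 mm, each holding one insert, flush, with 2 mm gaps at its sides and plain end, 6 mm at its dotted end; which insert is where varies.
- grater: Loose white plastic insert, steel top with dark studs and a red dot near one end; 120 x 46 x 24 mm, 0.18 to 0.35 kg. Origin: underside, on a ridge across its width; x along its length, away from the dot; z out of the top face (z = 24 mm). Underside flat from x = 0 to +68 mm; from x = 0 to -52 mm bevelled upward by 0.34 rad, leaving 5 mm at the dotted end.
- grater_dot (a point): Centre of the red dot on the grater's top, at its x = -38 mm: press here. That half is weighted (balance point about 2 mm to the +x side of the ridge, 14 mm up), so pushed 6 to 8 mm down it rocks over onto its bevel with under 1 N and stays tipped by 0.34 rad by itself; it can rest either flat or tipped, on any flat surface.
- grater_end (a point): Middle of the top edge of the grater's plain end, at x = +68, z = +24 mm of the grater. Level with the board at first; rises to about 20 mm above the board when rocked over, so that the sides (46 mm apart) can be gripped near this end.
- stone: The other loose insert, blue top with a red dot, the same shape and size and frame as the grater, flush in the other recess; it rocks just as easily and must be left flat in place.
- tray: Green washing-up tray, fixed, open box 200 x 200 x 16 mm with 5 mm walls and a 5 mm floor. Origin under its centre; the walls run along its x and y.
- tray_floor (a point): Centre of the tray's inner floor, 5 mm above the table.
- garlic: Loose white garlic bulb, 56 mm across, 50 mm high, standing on the far part of the chopping board beyond the recesses; origin under its centre.
- lemon: Loose lemon, 89 x 58 x 58 mm, lying on the table between the board and the tray; origin under its centre, x along its length.

How it is judged:
By the outcome, as a careful person would: the job done as asked, in the order asked, and still so for the second after the job is handed in, with the robot touching nothing.
It also fails if it takes over 43 s, if anything falls off the work surface, if the arm or the gripper's body presses on something with over 40 N, if the wrist force passes 120 N, or if a joint passes its speed limit or range.

## Working session

There is one attempt and no reset: what is moved stays moved. The work goes in short steps, Python scripts to look and compute and a shell command to move; the robot and the scene stay as the last step left them, time stands still between calls to the robot, and variables do not carry over. Pictures are saved under pics/ and viewed, at most 10 in all, crops included, and the job is handed in when it is done.

```bash
mkdir -p pics; ls
python3 - <<'E'
from rig import r, grab_frame
import cv2,pickle
print(r.sense())
for n in("scene","side"):
    f=grab_frame(n); pickle.dump(f,open(f"{n}0.pkl","wb"))
    cv2.imwrite(f"pics/{n}0.png",f["pixels"][:,:,::-1]); print(n,f["vertical_fov"],f["cx"],f["cy"],f["dist"],f["cam_to_world"])
E
```

```text
pics
{'clock': 0.0, 'qpos': array([ 1.21862536e+00,  3.53658568e-01,  1.63416689e+00, -2.70130965e-05,
        1.15519437e+00, -2.42651019e-03]), 'qvel': array([ 9.57624932e-05, -8.68120505e-05,  1.23064135e-03, -1.72118346e-04,
       -1.07085949e-03,  1.97573965e-03]), 'joint_efforts': array([ 6.26371766e-04, -6.05248117e+01, -3.42061186e+01, -5.97500298e-05,
        9.34976677e-03, -5.75636093e-06]), 'eef_pos': array([214.00973088, 586.67758106, 221.34116989]), 'tcp_rot': array([-3.14016542e+00,  2.12348461e-05,  2.79185914e+00]), 'contact_force': array([-0.07925224,  0.46656177, -0.3728398 ]), 'wrist_torque': array([-0.01567482, -0.02983788, -0.04322315]), 'grasp_force': 0.0, 'opening': 0.9958083946101242}
scene 42.1802244641203 275.7781496023046 208.80998425521716 [0.02336882 0.         0.         0.         0.        ] [[-8.77873266e-01  3.99444331e-01 -2.64164259e-01  8.62104274e+02]
 [ 4.78856162e-01  7.39021208e-01 -4.73861193e-01  4.97121281e+02]
 [ 5.94182218e-03 -5.42486757e-01 -8.40043340e-01  9.72151645e+02]
 [ 0.00000000e+00  0.00000000e+00  0.00000000e+00  1.00000000e+00]]
side 50.97445340324573 269.53022248448735 204.60090022383628 [-0.13660687  0.          0.          0.          0.        ] [[-9.43151907e-01 -2.22951216e-01  2.46489829e-01  3.57824648e+02]
 [-3.31791891e-01  5.88170152e-01 -7.37543228e-01  5.99399603e+02]
 [ 1.94581988e-02 -7.77398628e-01 -6.28707206e-01  5.49172069e+02]
 [ 0.00000000e+00  0.00000000e+00  0.00000000e+00  1.00000000e+00]]
```

View pics/scene0.png

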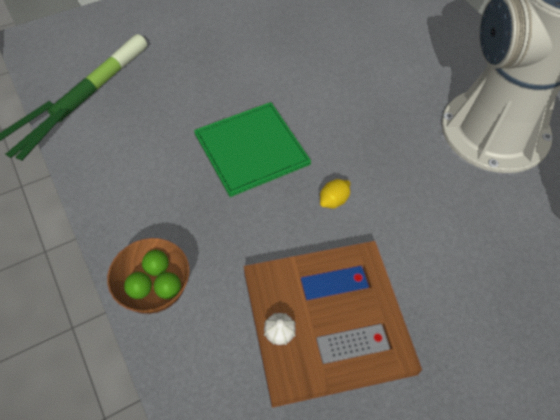

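View pics/side0.png

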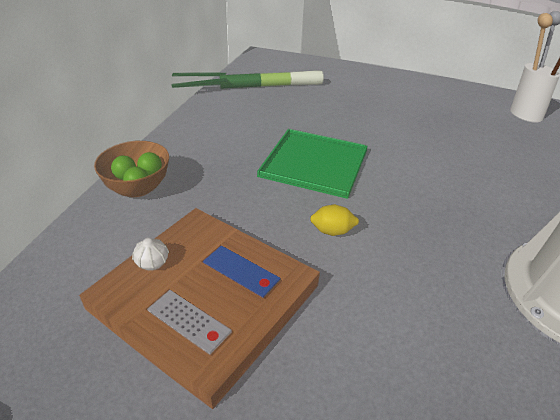

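Scene view: the grater's dot is near (378,338), its body spans (318–390, 325–362), and the stone's dot is at (358,278). The garlic is at (280,330), the lemon at (335,193), and the tray corners are at (195,130), (271,103), (310,158) and (231,194). Next I'll convert these to world positions.

```bash
cat > h.py <<'E'
import numpy as np,cv2
def K(f):
    s=f["pixels"].shape[0]/2/np.tan(np.radians(f["vertical_fov"]/2)); return np.array([[s,0,f["cx"]],[0,s,f["cy"]],[0,0,1.]])
def rays(f,uv):
    p=cv2.undistortPoints(np.float64(uv).reshape(-1,1,2),K(f),np.float64(f["dist"])).reshape(-1,2)
    return np.c_[p,np.ones(len(p))]
def plane(f,uv,z):
    T=f["cam_to_world"]; d=rays(f,uv)@T[:3,:3].T; o=T[:3,3]
    return o+d*((z-o[2])/d[:,2])[:,None]
def cloud(f):
    h,w=f["z_map"].shape; v,u=np.mgrid[:h,:w]
    T=f["cam_to_world"]; z=f["z_map"].reshape(-1,1)
    return ((rays(f,np.stack([u.ravel(),v.ravel()],1))*z)@T[:3,:3].T+T[:3,3]).reshape(h,w,3)
E
cat > m.py <<'E'
import pickle,sys
from h import *
for n in("scene","side"):
    f=pickle.load(open(n+"0.pkl","rb")); C=cloud(f); hsv=cv2.cvtColor(f["pixels"],cv2.COLOR_RGB2HSV).astype(int); H,S,V=hsv[...,0],hsv[...,1],hsv[...,2]
    print(n)
    red=((H<5)|(H>174))&(S>150)&(V>100)
    k,l,st,ce=cv2.connectedComponentsWithStats(red.astype(np.uint8))
    for i in range(1,k):
        if 20<st[i,4]<400: print("red",ce[i].round(1),plane(f,[ce[i]],34)[0].round(1),"depth z",np.median(C[l==i][:,2]).round(1))
    blue=(H>105)&(H<125)&(S>120)
    def big(m):
        k,l,st,_=cv2.connectedComponentsWithStats(m.astype(np.uint8)); i=1+np.argmax(st[1:,4]); return l==i
    for nm,m,z in(("green",(H>55)&(H<75)&(S>150),16),("blue",blue,34),("yellow",(H>20)&(H<32)&(S>170)&(V>120),29),
        ("boardtop",(abs(C[...,2]-34)<6),34)):
        v,u=np.nonzero(big(m)); P=plane(f,np.c_[u,v],z)[:,:2]
        if nm=="yellow": P=C[v,u][:,:2]
        c,s,a=cv2.minAreaRect(P.astype(np.float32)); print(nm,np.round(c,1),np.round(s,1),round(a,2), cv2.boxPoints((c,s,a)).round().tolist(), "z",np.percentile(C[v,u,2],[2,50,98]).round(1))
    m=(C[...,2]>45)&(C[...,2]<100)&(S<60)&(V>120); 
    if m.any(): 
        q=C[big(m)]; print("garlic",q.mean(0).round(1),q.min(0).round(),q.max(0).round())
E
python3 m.py
```

```text
scene
red [357.6 277.4] [504.6 177.7  34. ] depth z 35.0
red [377.5 337.1] [538.  292.5  34. ] depth z 34.4
green [ 529.6 -216.2] [204.2 198.1] 88.26 [[428.0, -315.0], [626.0, -321.0], [632.0, -117.0], [434.0, -111.0]] z [ 1.5  5.6 17.2]
blue [548.9 165.1] [ 44.  118.7] 73.68 [[486.0, 161.0], [600.0, 127.0], [612.0, 170.0], [498.0, 203.0]] z [31.3 34.6 38.3]
yellow [650.1 222. ] [692.3  58.1] 47.58 [[395.0, -14.0], [438.0, -53.0], [905.0, 458.0], [862.0, 497.0]] z [28.5 48.3 58.5]
boardtop [593.9 214.6] [263.1 267. ] 73.73 [[429.0, 126.0], [685.0, 51.0], [759.0, 303.0], [503.0, 378.0]] z [30.4 34.4 37.9]
garlic [38.9 69.9 72.5] [-5. 35. 45.] [ 96. 108. 100.]
side
red [264.  282.3] [504.9 176.7  34. ] depth z 34.2
red [212.1 335.4] [538.8 292.1  34. ] depth z 34.7
green [ 527.  -211.2] [215.4 198.7] 88.37 [[425.0, -316.0], [623.0, -322.0], [629.0, -106.0], [431.0, -101.0]] z [ 3.   5.9 16.6]
blue [548.7 164.5] [ 46.5 120.2] 73.73 [[485.0, 159.0], [600.0, 125.0], [613.0, 170.0], [498.0, 204.0]] z [31.9 33.8 35.8]
yellow [418.8 289.5] [ 83.1 626.1] 3.58 [[358.0, 599.0], [397.0, -26.0], [480.0, -20.0], [441.0, 605.0]] z [18.1 42.7 57.3]
boardtop [593.5 214.9] [263.  268.9] 73.75 [[428.0, 126.0], [686.0, 51.0], [759.0, 304.0], [501.0, 379.0]] z [31.1 33.9 35.9]
garlic [  296.2 -1451.2    70.6] [ -135. -1470.    45.] [  899. -1434.   100.]
```

```bash
cat > go.py <<'E'
# target TCP x y z and yaw, tilt (about tool y) -> remaining shift (full-scale units) in current tool axes, and turn
import sys,numpy as np
from scipy.spatial.transform import Rotation as R
from rig import r
x,y,z,yaw,t=map(float,sys.argv[1:6]); s=r.sense()
A=R.from_euler("xyz",s["tcp_rot"]); B=R.from_euler("xyz",[np.pi,0,yaw])*R.from_rotvec([0,t,0])
print("clock",s["clock"],"shift/25",(A.inv().apply(np.array([x,y,z])-s["eef_pos"])/25).round(3),"turn/pi",((A.inv()*B).as_rotvec()/np.pi).round(4),"F",s["contact_force"].round(1),"open",round(s["opening"],3),"q",s["qpos"].round(2))
E
python3 -m inch '[[0,0,-0.0208,-0.9,-0.5,0.2,1],[0,0,0,-1,-0.48,0.36,1],[0,0,0,-1,-0.48,0.36,1],[0,0,0,-1,-0.48,0.36,1],[0,0,0,-1,-0.48,0.36,1],[0,0,0,-1,-0.48,0.36,1],[0,0,0,-1,-0.48,0.36,1],[0,0,0,-1,-0.48,0.36,1]]' 60
python3 -m inch '[[0,0,0,-1,-0.48,0.36,1],[0,0,0,-1,-0.48,0.36,1],[0,0,0,-1,-0.48,0.36,1],[0,0,0,-1,-0.48,0.36,1],[0,0,0,-1,-0.48,0.36,1],[0,0,0,-1,-0.48,0.36,1],[0,0,0,-0.5,-0.3,0.2,1],[0,0,0,0,0,0,1]]'
python3 go.py 538.4 292.3 76 2.857 0
```

```text
clock: 0.77
eef_pos: [376.1, 436.8, 153.4]
tcp_rot: [-3.141, -0.0, 2.857]
contact_force: [0.6, 0.3, 0.5]
opening: -0.0
grasp_force: 0.0
clock: 1.43
eef_pos: [510.0, 313.6, 93.6]
tcp_rot: [-3.14, -0.001, 2.855]
contact_force: [-0.1, -1.1, 0.3]
opening: 0.002
grasp_force: 0.0
clock 1.4333 shift/25 [-1.33  -0.496  0.705] turn/pi [-0.0006 -0.0003 -0.0008] F [-0.1 -1.1  0.3] open 0.002 q [ 0.55  0.46  1.79 -0.    0.89 -0.73]
```

```bash
python3 -m inch '[[0,0,0,-0.66,-0.25,0.35,1],[0,0,0,-0.67,-0.25,0.35,1],[0,0,0,0,0,0.5,1],[0,0,0,0,0,0.1,1],[0,0,0,0,0,0.1,1]]'
python3 go.py 538.4 292.3 56 2.857 0
python3 -m inch '[[0,0,0,0,0,0.08,1],[0,0,0,0,0,0.08,1],[0,0,0,0,0,0.08,1],[0,0,0,0,0,0,1]]'
python3 go.py 538.4 292.3 48 2.857 0
```

```text
clock: 1.85
eef_pos: [536.1, 295.2, 59.4]
tcp_rot: [-3.141, -0.002, 2.857]
contact_force: [1.4, -0.9, 0.4]
opening: -0.002
grasp_force: 0.0
clock 1.85 shift/25 [-0.123 -0.084  0.134] turn/pi [-0.0003 -0.0005  0.0001] F [ 1.4 -0.9  0.4] open -0.002 q [ 0.5   0.52  1.78  0.    0.84 -0.79]
clock: 2.18
eef_pos: [537.2, 295.1, 54.1]
tcp_rot: [3.142, -0.0, 2.858]
contact_force: [-0.7, -0.5, 0.3]
opening: -0.0
grasp_force: 0.0
clock 2.1833 shift/25 [-0.079 -0.094  0.244] turn/pi [ 0.     -0.      0.0002] F [-0.7 -0.5  0.3] open -0.0 q [ 0.5   0.53  1.78  0.    0.83 -0.79]
```

```bash
python3 -m inch '[[0,0,0,0,-0.05,0.08,1],[0,0,0,0,0,0.08,1],[0,0,0,0,0,0.08,1],[0,0,0,0,0,0.06,1],[0,0,0,0,0,0,1],[0,0,0,0,0,0,1]]'
python3 - <<'E'
from rig import r, grab_frame
import cv2,pickle
from h import *
f=grab_frame("side"); cv2.imwrite("pics/s1.png",cv2.resize(f["pixels"][190:410,60:360,::-1],(750,550)))
E
```

```text
clock: 2.68
eef_pos: [537.1, 293.5, 46.4]
tcp_rot: [-3.141, -0.0, 2.857]
contact_force: [0.3, 0.9, -0.6]
opening: 0.002
grasp_force: 0.0
```

View pics/s1.png

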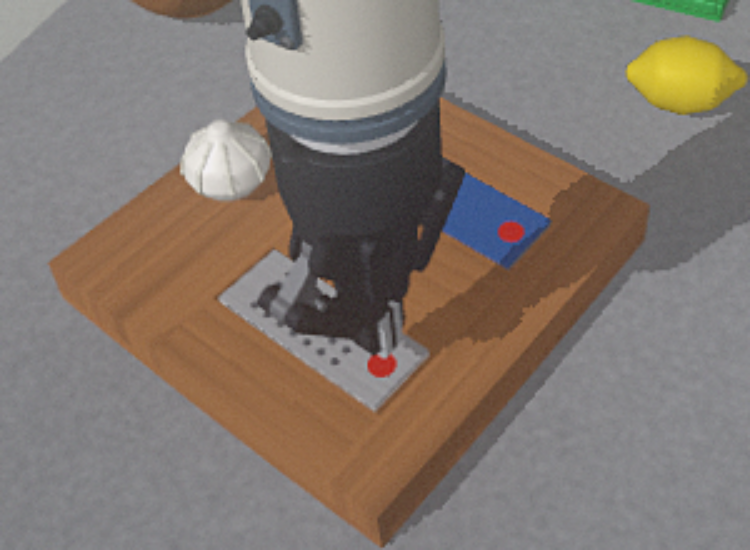

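The tips are at crop (383,355), just beside the still visible dot at (381,366). The plain end at (245,275) looks flush, so the insert hasn't tipped. I'll check from the scene camera and against the depth map.

Run:
```python
from rig import r, grab_frame
import cv2,pickle
from h import *
f=grab_frame("side");C=cloud(f)
o=np.array([574.9,281.6]);X=np.array([.960,-.281]);Y=np.array([.281,.960])
for n in("side","scene"):
    f=grab_frame(n);C=cloud(f); d=C[...,:2]-o; gx=d@X; gy=d@Y
    for a in range(-50,70,10):
        m=(abs(gx-a)<5)&(abs(gy)<20)&(C[...,2]>5)&(C[...,2]<70)
        print(n,a,m.sum(),np.percentile(C[m][:,2],[5,25,50,75,95]).round(1) if m.any() else '')
cv2.imwrite("pics/sc1.png",cv2.resize(f["pixels"][230:410,240:430,::-1],(633,600)))
```

```text
side -50 260 [ 9.8 32.5 33.8 35.4 67.2]
side -40 214 [ 9.5 32.9 34.  34.8 68. ]
side -30 106 [32.4 33.1 33.6 34.5 36.2]
side -20 101 [32.3 33.3 34.  34.5 35.3]
side -10 93 [32.6 33.5 34.  34.7 35.5]
side 0 62 [32.3 33.4 34.  34.8 35.5]
side 10 38 [32.3 33.2 33.9 34.3 35.4]
side 20 42 [32.2 33.4 34.2 34.6 35.5]
side 30 33 [32.9 33.8 34.2 34.7 35.5]
side 40 29 [32.6 33.5 34.6 35.2 35.8]
side 50 107 [32.9 33.7 34.4 35.  35.6]
side 60 136 [32.5 33.4 34.  34.6 35.3]
scene -50 13 [30.7 32.1 33.2 33.9 35.8]
scene -40 57 [31.6 33.  34.  35.1 36.6]
scene -30 135 [31.7 33.1 34.3 36.6 66.7]
scene -20 124 [31.1 33.  34.  35.2 36.6]
scene -10 123 [31.7 33.  34.2 35.  36.7]
scene 0 128 [30.7 32.8 34.  34.9 36.6]
scene 10 120 [31.6 33.  34.2 35.1 36.6]
scene 20 127 [30.9 32.9 34.1 35.1 37.1]
scene 30 128 [31.7 33.2 34.1 35.2 37.1]
scene 40 124 [31.2 32.9 34.3 35.3 36.6]
scene 50 126 [31.5 33.  34.1 35.3 36.7]
scene 60 128 [31.9 33.4 34.4 35.6 36.9]
```

View pics/sc1.png

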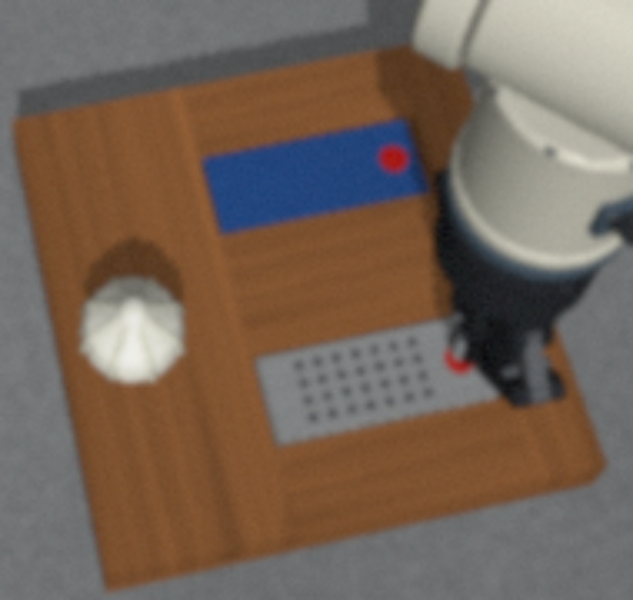

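The insert is still flat: the depth map gives 34 mm along its whole length. The garlic is at crop (132,330). The real tips must be higher than I assumed, so I'll keep going down in small steps and check the depth of the plain end.

```bash
cat > chk.py <<'E'
from rig import r, grab_frame
from h import *
o=np.array([574.9,281.6]);X=np.array([.960,-.281]);Y=np.array([.281,.960])
f=grab_frame("scene");C=cloud(f); d=C[...,:2]-o; gx=d@X; gy=d@Y
for a in range(-20,80,10):
    m=(abs(gx-a)<5)&(abs(gy)<18)&(C[...,2]>5)&(C[...,2]<70)
    print(a,np.median(C[m][:,2]).round(1),end="; ")
print(r.sense()["contact_force"].round(1))
E
for i in 1 2 3; do python3 -m inch '[[0,0,0,-0.02,0,0.06,1],[0,0,0,0,0,0.06,1],[0,0,0,0,0,0,1]]' | sed -n 2,4p; python3 chk.py; done
```

```text
eef_pos: [537.5, 293.3, 43.3]
tcp_rot: [-3.141, -0.0, 2.857]
contact_force: [-0.2, -0.5, -1.0]
-20 34.1; -10 34.0; 0 34.4; 10 34.4; 20 34.4; 30 33.9; 40 34.0; 50 34.4; 60 33.9; 70 33.0; [-0.2  0.3  0.1]
eef_pos: [537.9, 293.1, 40.2]
tcp_rot: [-3.141, -0.0, 2.857]
contact_force: [0.1, 0.0, 0.8]
-20 34.2; -10 34.2; 0 34.0; 10 33.9; 20 34.2; 30 34.0; 40 34.6; 50 34.1; 60 34.0; 70 33.6; [-0.4 -0.1 -0.1]
eef_pos: [538.5, 293.0, 37.3]
tcp_rot: [-3.141, -0.0, 2.857]
contact_force: [1.1, -0.7, 0.1]
-20 34.2; -10 34.3; 0 33.9; 10 34.1; 20 33.9; 30 34.1; 40 33.9; 50 33.8; 60 34.0; 70 33.6; [-0.6 -0.5  0.2]
```

Run:
```python
from rig import grab_frame
import cv2,numpy as np
a=grab_frame("side")["pixels"][270:370,130:260,::-1]; b=grab_frame("wrist")["pixels"][:,:,::-1]
a=cv2.resize(a,(520,400),interpolation=cv2.INTER_CUBIC); b=cv2.resize(b,(280,210)); p=np.zeros((400,280,3),np.uint8); p[:210]=b
cv2.imwrite("pics/s2.png",np.hstack([a,p]))
```

```text
(no output)
```

View pics/s2.png

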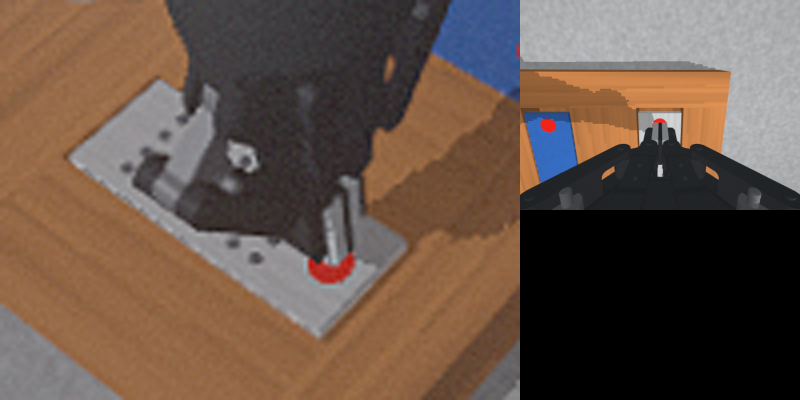

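The tip now sits over the top edge of the dot at (332,262) in the crop, so it's close to contact. The pads reach less far than stated. I'll continue down.

```bash
for i in 1 2 3; do python3 -m inch '[[0,0,0,0,0,0.06,1],[0,0,0,0,0,0.06,1],[0,0,0,0,0,0,1]]' | sed -n 2,4p; python3 chk.py; done
```

```text
eef_pos: [538.4, 293.0, 34.3]
tcp_rot: [-3.141, -0.0, 2.857]
contact_force: [-0.1, 0.8, 0.1]
-20 33.8; -10 34.1; 0 34.4; 10 34.1; 20 34.0; 30 33.9; 40 34.1; 50 34.0; 60 33.6; 70 33.5; [ 0.8 -0.3  0.6]
eef_pos: [538.4, 293.0, 31.3]
tcp_rot: [-3.141, -0.0, 2.857]
contact_force: [0.3, -0.3, -0.6]
-20 34.4; -10 33.9; 0 34.3; 10 34.1; 20 34.5; 30 34.1; 40 33.9; 50 34.2; 60 33.9; 70 33.4; [-0.1  0.6 -0.1]
eef_pos: [538.4, 293.0, 28.2]
tcp_rot: [-3.141, -0.0, 2.857]
contact_force: [-0.0, -0.0, -0.2]
-20 34.0; -10 34.0; 0 34.2; 10 34.1; 20 34.3; 30 34.2; 40 33.6; 50 34.1; 60 34.3; 70 33.4; [0.3 0.2 0.4]
```

Run:
```python
from rig import r,grab_frame
from h import *
f=grab_frame("side");C=cloud(f);a=f["pixels"][270:370,130:260,::-1]
print(r.sense()["eef_pos"],r.sense()["qpos"].round(3))
c=C[270:370,130:260]
print("tip area depth z, xy rows v=320..342, u=205..222")
for v in range(314,344,2): print(v,[tuple(C[v,u].round().astype(int)) for u in range(206,224,3)])
cv2.imwrite("pics/s3.png",cv2.resize(a,(780,600),interpolation=cv2.INTER_CUBIC))
```

```text
[538.51454026 293.09159633  28.46283268] [ 0.496  0.57   1.79  -0.     0.782 -0.79 ]
tip area depth z, xy rows v=320..342, u=205..222
314 [(np.int64(533), np.int64(311), np.int64(108)), (np.int64(527), np.int64(313), np.int64(114)), (np.int64(526), np.int64(308), np.int64(108)), (np.int64(531), np.int64(292), np.int64(85)), (np.int64(527), np.int64(292), np.int64(87)), (np.int64(524), np.int64(288), np.int64(84))]
316 [(np.int64(533), np.int64(311), np.int64(104)), (np.int64(528), np.int64(312), np.int64(108)), (np.int64(526), np.int64(308), np.int64(104)), (np.int64(531), np.int64(292), np.int64(82)), (np.int64(526), np.int64(293), np.int64(85)), (np.int64(523), np.int64(291), np.int64(84))]
318 [(np.int64(534), np.int64(309), np.int64(98)), (np.int64(528), np.int64(312), np.int64(104)), (np.int64(529), np.int64(303), np.int64(92)), (np.int64(528), np.int64(298), np.int64(86)), (np.int64(527), np.int64(292), np.int64(79)), (np.int64(529), np.int64(280), np.int64(64))]
320 [(np.int64(535), np.int64(309), np.int64(93)), (np.int64(531), np.int64(308), np.int64(94)), (np.int64(530), np.
[... 2556 characters left out ...]
(np.int64(530), np.int64(300), np.int64(44)), (np.int64(530), np.int64(293), np.int64(33)), (np.int64(525), np.int64(292), np.int64(35))]
340 [(np.int64(544), np.int64(301), np.int64(32)), (np.int64(540), np.int64(300), np.int64(34)), (np.int64(535), np.int64(300), np.int64(35)), (np.int64(532), np.int64(297), np.int64(34)), (np.int64(358), np.int64(599), np.int64(549)), (np.int64(524), np.int64(294), np.int64(34))]
342 [(np.int64(542), np.int64(305), np.int64(34)), (np.int64(538), np.int64(304), np.int64(35)), (np.int64(535), np.int64(302), np.int64(34)), (np.int64(531), np.int64(300), np.int64(33)), (np.int64(527), np.int64(298), np.int64(33)), (np.int64(524), np.int64(295), np.int64(30))]
```

View pics/s3.png

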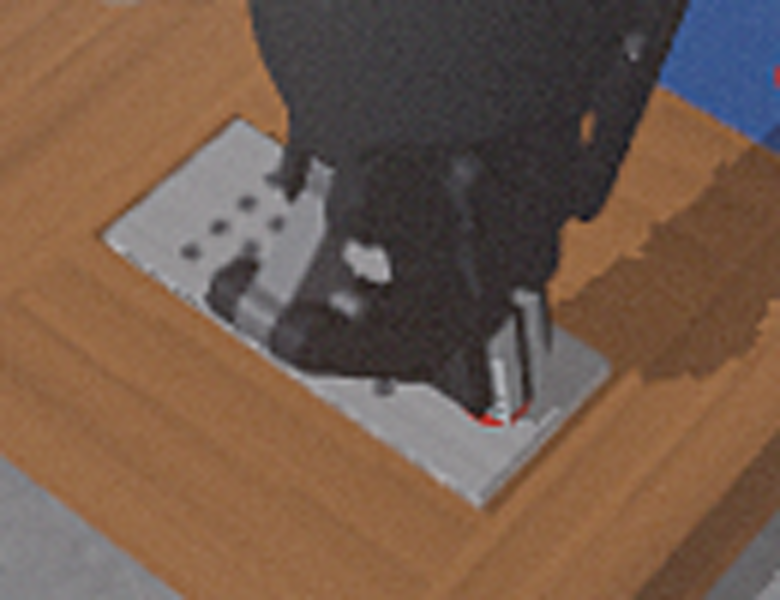

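The tip's depth reads about z≈40, near (533,300), while TCP z is 28. So the shut tips are about 12 mm above the reported TCP height, and I'll use that measured offset.

```bash
for i in 1 2 3 4; do python3 -m inch '[[0,0,0,0,0,0.06,1],[0,0,0,0,0,0.06,1],[0,0,0,0,0,0,1]]' | sed -n 2,4p; python3 chk.py; done
```

```text
eef_pos: [538.4, 293.0, 25.3]
tcp_rot: [-3.141, -0.0, 2.857]
contact_force: [-0.4, -0.7, -1.1]
-20 34.0; -10 34.0; 0 33.8; 10 34.0; 20 34.2; 30 34.2; 40 34.2; 50 34.1; 60 33.8; 70 33.5; [0.3 0.1 0.1]
eef_pos: [538.4, 293.0, 22.3]
tcp_rot: [-3.141, -0.0, 2.857]
contact_force: [0.3, 0.0, 0.2]
-20 31.5; -10 32.6; 0 34.3; 10 35.2; 20 36.5; 30 38.4; 40 39.2; 50 40.9; 60 42.3; 70 33.2; [ 0.6  0.5 -1.1]
eef_pos: [538.4, 293.0, 19.3]
tcp_rot: [-3.141, -0.0, 2.857]
contact_force: [1.0, -0.5, -0.6]
-20 28.3; -10 31.7; 0 35.1; 10 38.9; 20 42.3; 30 45.7; 40 49.4; 50 53.3; 60 42.8; 70 32.3; [-0.4 -0.5  0.5]
eef_pos: [538.4, 293.0, 16.3]
tcp_rot: [-3.141, -0.0, 2.857]
contact_force: [-0.0, -1.2, 0.9]
-20 28.9; -10 31.4; 0 35.2; 10 38.8; 20 42.4; 30 45.4; 40 48.7; 50 51.9; 60 41.3; 70 33.0; [ 0.4 -0.2 -0.5]
```

Pressing worked: the grater has tipped fully, with a slope of about 0.35. I'll raise the tool, open it, tilt to match, and hover at the plain end.

```bash
python3 -m inch '[[0,0,0,0,0,-0.8,1],[0,0,0,0,0,-1,1],[0,0,0,0,0,-1,0.5],[0,0,0,-0.5,0,-0.6,0],[0,-0.036,0,-0.8,0,0,0],[0,-0.036,0,-0.8,0,0,0],[0,-0.036,0,-0.8,0,0,0],[0,0,0,0,0,0,0]]' | sed -n 2,5p
python3 chk.py; python3 go.py 620 268.4 78 2.857 -0.34
```

```text
eef_pos: [607.7, 272.6, 108.6]
tcp_rot: [-3.141, 0.345, 2.859]
contact_force: [-1.3, -0.1, -0.9]
opening: 0.845
-20 28.0; -10 32.3; 0 35.3; 10 38.7; 20 42.6; 30 45.7; 40 49.4; 50 52.9; 60 41.6; 70 33.0; [-0.1  0.3  0.2]
clock 6.75 shift/25 [-0.152 -0.027  1.325] turn/pi [-0.0002 -0.0008  0.0008] F [-0.1  0.3  0.2] open 0.925 q [ 0.55  0.45  1.84 -0.41  0.67 -0.44]
```

```bash
python3 -m inch '[[0,0,0,-0.15,0,0.8,0],[0,0,0,0,0,0.5,0],[0,0,0,0.1,0,0.3,0],[0,0,0,0.1,0,0.3,0],[0,0,0,0,0,0,0]]' | sed -n 2,5p
python3 go.py 620 268.4 45 2.857 -0.34
python3 - <<'E'
from rig import grab_frame
import cv2,numpy as np,pickle
f=grab_frame("side"); pickle.dump(f,open("side4.pkl","wb"));g=grab_frame("scene"); pickle.dump(g,open("scene4.pkl","wb"))
a=cv2.resize(f["pixels"][240:370,110:260,::-1],(400,347)); b=cv2.resize(g["pixels"][280:390,270:410,::-1],(400,314))
p=np.zeros((347,800,3),np.uint8);p[:,:400]=a;p[:314,400:]=b
cv2.imwrite("pics/s4.png",p)
E
```

```text
eef_pos: [620.3, 268.0, 60.8]
tcp_rot: [-3.139, 0.336, 2.857]
contact_force: [0.0, 0.6, -0.2]
opening: 0.998
clock 7.1667 shift/25 [0.225 0.015 0.59 ] turn/pi [-0.0008 -0.0013 -0.    ] F [ 0.   0.6 -0.2] open 0.998 q [ 0.53  0.53  1.83 -0.45  0.6  -0.41]
```

View pics/s4.png

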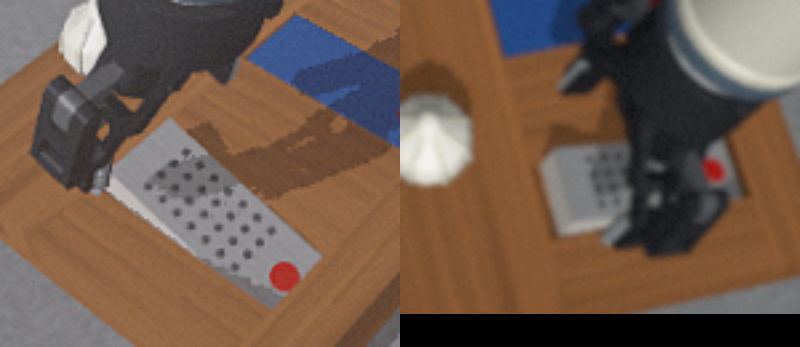

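Side crop: the grater is tipped, with the +y fingertip at (98,188). Scene crop: fingertips at (615,235) and (570,88), straddling the tipped insert. I'll locate the tips in world coordinates.

Run:
```python
import pickle
from h import *
o=np.array([574.9,281.6]);X=np.array([.960,-.281]);Y=np.array([.281,.960])
for n,pts in(("side",[(147,310),(145,308),(147,306)]),("scene",[(345,361),(346,358),(329,311),(331,308)])):
    f=pickle.load(open(n+"4.pkl","rb"));C=cloud(f)
    for u,v in pts: c=C[v,u]; print(n,u,v,"gx",((c[:2]-o)@X).round(1),"gy",((c[:2]-o)@Y).round(1),"z",c[2].round(1))
    d=C[...,:2]-o; gx=d@X; gy=d@Y
    for s in(1,-1):
        m=(gy*s>28)&(gy*s<52)&(gx>15)&(gx<75)&(C[...,2]>40)&(C[...,2]<95)
        q=C[m]; 
        if len(q): 
            i=np.argsort(q[:,2])[:15]; print(n,s,"lowest z",q[i][:,2].mean().round(1),"gx",gx[m][i].mean().round(1),"range",gx[m][i].min().round(),gx[m][i].max().round(),"gy",gy[m][i].mean().round(1))
```

```text
side 147 310 gx 27.7 gy 47.8 z 88.4
side 145 308 gx 29.4 gy 48.9 z 92.2
side 147 306 gx 24.7 gy 48.1 z 99.2
side 1 lowest z 84.3 gx 30.3 range 28.0 35.0 gy 46.6
side -1 lowest z 83.2 gx 33.8 range 28.0 40.0 gy -43.8
scene 345 361 gx 44.2 gy 48.8 z 105.7
scene 346 358 gx 42.7 gy 46.4 z 112.5
scene 329 311 gx 44.3 gy -43.4 z 92.9
scene 331 308 gx 41.9 gy -43.2 z 105.3
scene 1 lowest z 91.4 gx 48.3 range 44.0 51.0 gy 48.5
scene -1 lowest z 86.6 gx 38.1 range 30.0 49.0 gy -43.7
```

```bash
python3 go.py 625.4 266.8 30 2.857 -0.34
python3 -m inch '[[0,0,0,0.1,0,0.4,0],[0,0,0,0,0,0.4,0.15],[0,0,0,0.1,0,0.4,0.35],[0,0,0,0,0,0,0.35],[0,0,0,0,0,0,0.35]]' | sed -n 2,5p
python3 go.py 625.4 266.8 28 2.857 -0.34
cat > tips.py <<'E'
from h import *
from rig import grab_frame
import pickle
o=np.array([574.9,281.6]);X=np.array([.960,-.281]);Y=np.array([.281,.960])
for n in("side","scene"):
    f=grab_frame(n); pickle.dump(f,open(n+"5.pkl","wb")); C=cloud(f); d=C[...,:2]-o; gx=d@X; gy=d@Y
    for s in(1,-1):
        m=(gy*s>26)&(gy*s<44)&(gx>15)&(gx<80)&(C[...,2]>37)&(C[...,2]<95)
        q=C[m]
        if len(q): i=np.argsort(q[:,2])[:15]; print(n,s,"lowest z",q[i][:,2].mean().round(1),q[:,2].min(),"gx",gx[m][i].mean().round(1),"range",gx[m][i].min().round(),gx[m][i].max().round(),"gy",gy[m][i].mean().round(1))
E
python3 tips.py
```

```text
clock 7.2667 shift/25 [ 0.259 -0.023  1.291] turn/pi [-0.0003 -0.0007  0.0001] F [ 0.2 -0.2  0.6] open 0.997 q [ 0.53  0.52  1.83 -0.45  0.6  -0.41]
eef_pos: [626.1, 266.9, 31.9]
tcp_rot: [-3.14, 0.338, 2.858]
contact_force: [-0.4, 0.4, 0.7]
opening: 0.648
clock 7.6833 shift/25 [ 0.075 -0.011  0.141] turn/pi [-0.0004 -0.0007  0.0002] F [-0.4  0.4  0.7] open 0.648 q [ 0.53  0.57  1.84 -0.48  0.55 -0.37]
side 1 lowest z 48.0 43.53242441827581 gx 39.3 range 37.0 44.0 gy 33.9
side -1 lowest z 45.3 37.11577447214336 gx 43.4 range 36.0 53.0 gy -29.4
scene 1 lowest z 47.5 37.05555965338431 gx 60.5 range 49.0 79.0 gy 35.0
scene -1 lowest z 38.2 37.13750474492838 gx 55.1 range 24.0 78.0 gy -31.7
```

```bash
python3 -m inch '[[0,0,0,0.05,-0.04,0.13,0.35],[0,0,0,0.05,-0.04,0.13,0.35],[0,0,0,0,0,0,0.35],[0,0,0,0,0,0,0.6],[0,0,0,0,0,0,1],[0,0,0,0,0,0,1],[0,0,0,0,0,0,1]]' 90
python3 - <<'E'
from rig import grab_frame
import cv2,numpy as np
f=grab_frame("side");g=grab_frame("scene")
a=cv2.resize(f["pixels"][250:350,120:240,::-1],(480,400),interpolation=cv2.INTER_CUBIC); b=cv2.resize(g["pixels"][290:390,300:380,::-1],(320,400),interpolation=cv2.INTER_CUBIC)
cv2.imwrite("pics/s5.png",np.hstack([a,b]))
E
python3 chk.py
```

```text
clock: 8.37
eef_pos: [625.8, 265.5, 26.3]
tcp_rot: [-3.142, 0.339, 2.857]
contact_force: [-1.6, -0.6, 2.2]
opening: 0.516
grasp_force: 92.9
-20 27.8; -10 29.6; 0 34.0; 10 37.7; 20 45.9; 30 46.2; 40 49.2; 50 52.5; 60 42.2; 70 32.9; [-1.9 -1.2  3.2]
```

View pics/s5.png

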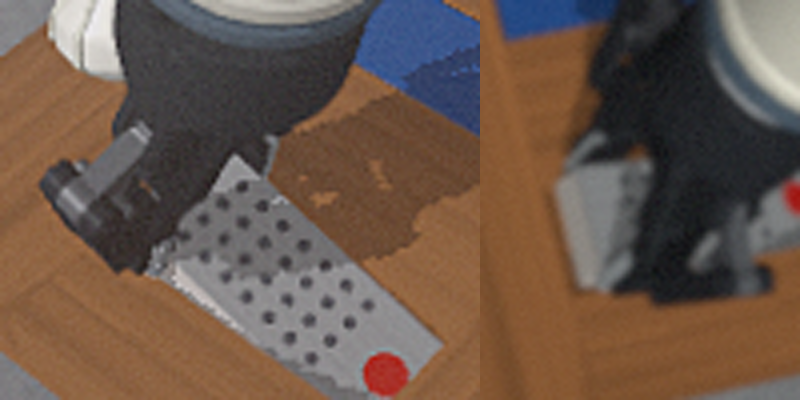

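The grip is good: opening 0.516 (about 44 mm) and 93 N, pads on the sides by the plain end at crop (160,265). Next is a straight vertical lift.

```bash
python3 -m inch '[[0,0,0,-0.05,0,-0.14,1],[0,0,0,-0.1,0,-0.28,1],[0,0,0,-0.133,0,-0.377,1],[0,0,0,-0.2,0,-0.566,1],[0,0,0,-0.266,0,-0.754,1],[0,0,0,-0.266,0,-0.754,1],[0,0,0,-0.266,0,-0.754,1],[0,0,0,-0.266,0,-0.754,1]]' 110
python3 -m inch '[[0,0,0,-0.266,0,-0.754,1],[0,0,0,-0.1,0,-0.3,1],[0,0,0,0,0,0,1]]'
python3 - <<'E'
from rig import grab_frame
import cv2,numpy as np
f=grab_frame("side")
cv2.imwrite("pics/s6.png",f["pixels"][:,:,::-1])
E
```

```text
clock: 9.18
eef_pos: [625.9, 265.5, 144.1]
tcp_rot: [3.141, 0.339, 2.857]
contact_force: [1.0, -0.6, -2.8]
opening: 0.507
grasp_force: 114.2
clock: 9.43
eef_pos: [627.1, 266.3, 173.3]
tcp_rot: [3.138, 0.342, 2.856]
contact_force: [0.1, -0.4, -1.6]
opening: 0.513
grasp_force: 114.5
```

View pics/s6.png

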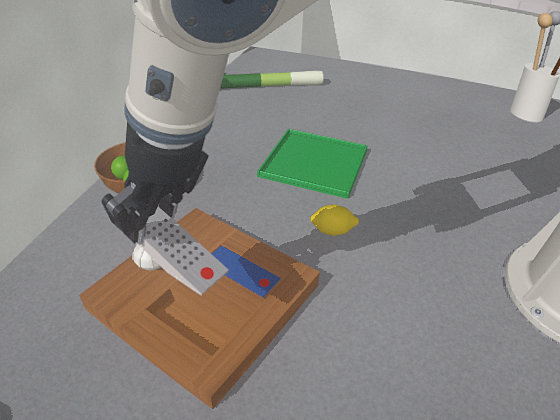

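Lifted and held firmly. The stone and garlic haven't moved and the recess is empty. Next I level it and carry it over the tray.

```bash
python3 -m inch '[[0,0.018,0,0,-0.2,0,1],[0,0.018,0,0,-0.4,0,1],[0,0.018,0,0,-0.6,0,1],[0,0.018,0,0,-0.8,0,1],[0,0.018,0,0,-0.9,0,1],[0,0.018,0,0,-0.9,0,1],[0,0,0,-0.25,-0.9,0.1,1],[0,0,0,-0.25,-0.9,0.1,1]]' | sed -n 1,4p
python3 -m inch '[[0,0,0,-0.25,-0.9,0.1,1],[0,0,0,-0.25,-0.9,0.1,1],[0,0,0,-0.25,-0.9,0.1,1],[0,0,0,-0.25,-0.9,0.1,1],[0,0,0,-0.25,-0.9,0.1,1],[0,0,0,-0.25,-0.9,0.1,1],[0,0,0,-0.25,-0.9,0.1,1],[0,0,0,-0.25,-0.9,0.1,1]]' | sed -n 1,4p
python3 go.py 574.6 -229.2 120 2.857 0
```

```text
clock: 10.15
eef_pos: [598.1, 126.0, 163.4]
tcp_rot: [-3.14, -0.002, 2.856]
contact_force: [0.7, 0.4, -2.9]
clock: 10.82
eef_pos: [594.9, -60.3, 143.4]
tcp_rot: [-3.141, -0.002, 2.857]
contact_force: [0.2, 0.0, -3.4]
clock 10.8167 shift/25 [-1.12  -6.711  0.937] turn/pi [-0.0002 -0.0007  0.    ] F [ 0.2  0.  -3.4] open 0.506 q [-0.1   0.4   1.76 -0.    0.99 -1.39]
```

```bash
python3 -m inch '[[0,0,0,-0.15,-0.9,0.1,1],[0,0,0,-0.15,-0.9,0.1,1],[0,0,0,-0.15,-0.9,0.1,1],[0,0,0,-0.15,-0.9,0.1,1],[0,0,0,-0.15,-0.9,0.1,1],[0,0,0,-0.15,-0.8,0.1,1],[0,0,0,0,-0.5,0.1,1],[0,0,0,0,-0.3,0,1]]' | sed -n 1,4p
python3 -m inch '[[0,0,0,0,0,0,1],[0,0,0,0,0,0,1]]' | sed -n 1,4p
python3 go.py 574.6 -229.2 60 2.857 0
cat > lev.py <<'E'
from h import *
from rig import r,grab_frame
import pickle
X=np.array([.960,-.281]);Y=np.array([.281,.960]); t=r.sense()["eef_pos"][:2]
for n in("scene","side"):
    f=grab_frame(n);C=cloud(f);hsv=cv2.cvtColor(f["pixels"],cv2.COLOR_RGB2HSV);S,V=hsv[...,1],hsv[...,2]
    d=C[...,:2]-t; gx=d@X; gy=d@Y; H=hsv[...,0]
    m=(gx>-120)&(gx<-28)&(abs(gy)<30)&((S<60)&(V>70)|((H<5)|(H>174))&(S>150))&(C[...,2]>22)&(C[...,2]<190)
    k,l,st,_=cv2.connectedComponentsWithStats(m.astype(np.uint8)); m=l==1+np.argmax(st[1:,4])
    q=np.c_[gx[m],gy[m],np.ones(m.sum())]; z=C[m][:,2]
    for _ in range(4):
        c=np.linalg.lstsq(q,z,rcond=None)[0]; k=abs(z-q@c)<6; q,z=q[k],z[k]
    print(n,len(z),"slopes",c[:2].round(3),"z at gx=-57",(c[2]-57*c[0]).round(1),"gx",np.percentile(q[:,0],[0.5,99.5]).round(),"gy",np.percentile(q[:,1],[1,99]).round(),"tcp",r.sense()["eef_pos"].round(1))
    red=((H<5)|(H>174))&(S>150)&(V>90)&(C[...,2]>20)&(abs(gx)<130)&(abs(gy)<40)
    p=np.median(C[red],0); print("dot",p.round(1),"grater centre (tilt ignored)",(p[:2]+46*X).round(1))
cv2.imwrite("pics/lev.png",f["pixels"][:,:,::-1])
E
python3 lev.py
```

```text
clock: 11.48
eef_pos: [573.3, -212.9, 125.8]
tcp_rot: [-3.141, -0.003, 2.856]
contact_force: [0.3, -0.4, -1.9]
clock: 11.65
eef_pos: [574.5, -211.4, 127.2]
tcp_rot: [3.141, -0.001, 2.857]
contact_force: [0.1, 0.2, -2.6]
clock 11.65 shift/25 [-0.208 -0.685  2.689] turn/pi [ 0.0001 -0.0003 -0.0002] F [ 0.1  0.2 -2.6] open 0.509 q [-0.36  0.44  1.74  0.    0.96 -1.64]
scene 683 slopes [-0.013 -0.074] z at gx=-57 152.7 gx [-107.  -28.] gy [-22.  26.] tcp [ 574.8 -211.   127.5]
dot [ 484.7 -182.2  153.8] grater centre (tilt ignored) [ 528.9 -195.1]
side 503 slopes [-0.02  -0.138] z at gx=-57 152.5 gx [-107.  -28.] gy [-21.  26.] tcp [ 575.  -210.9  127.7]
dot [ 486.1 -181.7  154.2] grater centre (tilt ignored) [ 530.3 -194.6]
```

```bash
python3 -m inch '[[0,0,0,-0.1,-0.34,0.5,1],[0,0,0,-0.1,-0.34,0.8,1],[0,0,0,0,0,0.8,1],[0,0,0,0,0,0.8,1],[0,0,0,0,0,0.7,1],[0,0,0,0,0,0.4,1],[0,0,0,0,0,0.2,1],[0,0,0,0,0,0,1]]' | sed -n 1,4p
python3 -m inch '[[0,0,0,0,0,0,1]]' | sed -n 1,4p
sed -i 's/abs(gy)<30/abs(gy)<17/' lev.py; python3 lev.py
```

```text
clock: 12.42
eef_pos: [574.3, -229.2, 21.4]
tcp_rot: [3.141, -0.002, 2.858]
contact_force: [-0.4, 0.3, -2.0]
clock: 12.5
eef_pos: [575.3, -229.6, 23.0]
tcp_rot: [-3.142, 0.0, 2.858]
contact_force: [0.3, 0.1, -2.2]
scene 384 slopes [0.006 0.011] z at gx=-57 49.0 gx [-106.  -28.] gy [-17.  16.] tcp [ 575.6 -229.8   23.5]
dot [ 486.2 -201.9   49.8] grater centre (tilt ignored) [ 530.4 -214.8]
side 304 slopes [ 0.011 -0.008] z at gx=-57 50.2 gx [-108.  -28.] gy [-16.  17.] tcp [ 575.7 -229.9   23.8]
dot [ 486.7 -199.8   51.2] grater centre (tilt ignored) [ 530.8 -212.7]
```

```bash
python3 -m inch '[[0,0,0,0,0,0.3,1],[0,0,0,0,0,0.2,1],[0,0,0,0,0,0.12,1],[0,0,0,0,0,0.06,1],[0,0,0,0,0,0,1],[0,0,0,0,0,0,1]]' | sed -n 2,4p
for i in 1 2; do python3 -m inch '[[0,0,0,0,0,0.03,1],[0,0,0,0,0,0.02,1],[0,0,0,0,0,0,1]]' | sed -n 2,4p;done
```

```text
eef_pos: [574.8, -229.5, 5.6]
tcp_rot: [3.142, -0.0, 2.857]
contact_force: [-0.2, 0.3, -2.8]
eef_pos: [574.9, -229.6, 4.5]
tcp_rot: [3.142, 0.0, 2.857]
contact_force: [0.2, -0.0, -2.5]
eef_pos: [574.9, -229.6, 3.3]
tcp_rot: [-3.142, 0.0, 2.857]
contact_force: [-0.3, -0.0, -2.4]
```

```bash
for i in 1 2 3 4; do python3 -m inch '[[0,0,0,0,0,0.02,1],[0,0,0,0,0,0.01,1],[0,0,0,0,0,0,1]]' | sed -n 2,4p;done; python3 lev.py
```

```text
eef_pos: [575.0, -229.6, 3.2]
tcp_rot: [3.142, 0.0, 2.857]
contact_force: [-3.1, 0.5, 5.9]
eef_pos: [575.0, -229.6, 3.2]
tcp_rot: [3.142, 0.0, 2.857]
contact_force: [-4.6, 1.9, 13.3]
eef_pos: [575.0, -229.6, 3.1]
tcp_rot: [3.142, 0.0, 2.857]
contact_force: [-7.7, 1.9, 20.8]
eef_pos: [575.0, -229.7, 3.0]
tcp_rot: [3.142, 0.0, 2.857]
contact_force: [-10.3, 3.3, 28.9]
scene 398 slopes [-0.001 -0.01 ] z at gx=-57 29.5 gx [-107.  -29.] gy [-17.  17.] tcp [ 575.  -229.6    3. ]
dot [ 485.9 -200.9   30.1] grater centre (tilt ignored) [ 530.  -213.8]
side 303 slopes [ 0.01  -0.013] z at gx=-57 30.0 gx [-108.  -29.] gy [-17.  16.] tcp [ 575.  -229.7    3.1]
dot [ 487.  -201.2   30.7] grater centre (tilt ignored) [ 531.1 -214.1]
```

The grater is on the floor and level (top at 29.5). I'll relieve the preload, then release gently.

```bash
python3 -m inch '[[0,0,0,0,0,-0.05,1],[0,0,0,0,0,-0.05,1],[0,0,0,0,0,0,1]]' 20 | sed -n 2,6p
python3 -m inch '[[0,0,0,0,0,0,0.45],[0,0,0,0,0,0,0.4],[0,0,0,0,0,0,0.3],[0,0,0,0,0,0,0.2],[0,0,0,0,0,0,0],[0,0,0,0,0,0,0],[0,0,0,0,0,0,0]]' | sed -n 2,6p
python3 -m inch '[[0,0,0,0,0,-0.3,0],[0,0,0,0,0,-0.6,0],[0,0,0,0,0,-1,0],[0,0,0,0,0,-1,0],[0,0,0,0,0,-1,0],[0,0,0,0,0,-1,0],[0,0,0,0,0,-1,0],[0,0,0,0,0,0,0]]' | sed -n 2,6p
python3 lev.py
python3 - <<'E'
from rig import grab_frame
import cv2
cv2.imwrite("pics/end.png",grab_frame("scene")["pixels"][:,:,::-1])
E
```

```text
eef_pos: [575.1, -229.7, 3.2]
tcp_rot: [-3.142, 0.001, 2.857]
contact_force: [-3.2, 1.5, 8.1]
opening: 0.504
grasp_force: 115.5
eef_pos: [574.8, -229.6, 2.6]
tcp_rot: [3.142, -0.0, 2.857]
contact_force: [-0.1, -0.6, -0.5]
opening: 1.0
grasp_force: 0.0
eef_pos: [577.6, -230.7, 156.1]
tcp_rot: [-3.141, 0.008, 2.857]
contact_force: [1.5, -1.3, 0.5]
opening: 1.003
grasp_force: 0.0
scene 399 slopes [-0.002  0.001] z at gx=-57 29.3 gx [-109.  -29.] gy [-17.  17.] tcp [ 576.7 -230.3  153.7]
dot [ 486.5 -200.5   30.7] grater centre (tilt ignored) [ 530.6 -213.4]
side 308 slopes [0.01  0.006] z at gx=-57 29.8 gx [-111.  -29.] gy [-17.  17.] tcp [ 575.5 -229.8  151.8]
dot [ 486.9 -201.2   30.3] grater centre (tilt ignored) [ 531.1 -214.1]
```

View pics/end.png

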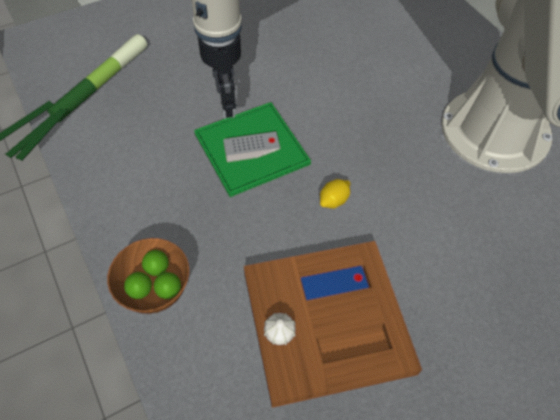

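The grater lies level in the tray at (252,147). The stone (335,283), garlic (280,330) and lemon (335,193) haven't moved, so I'm handing in.

```bash
python3 -c "
from rig import r
print(r.sign_off())"
```

```text
the job is handed in; nothing more can be done
None
```

The grater was rocked over, lifted out and set down right way up and level in the green tray; the blue insert, garlic and lemon were left where they were, and the job is handed in.

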